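# Tip the hazelnuts into the paella pan and stand the cup back

### The job

Lift the wooden spoon off the paella pan and lay it flat across the middle of the stacked terracotta dishes; then fetch the cup from under the nut dispenser and tip all five hazelnuts into the pan, pouring from low over it. Finally stand the empty cup upright on its marked ring under the spout again. Leave the pan, the dishes and everything else standing where they are, and do not bump the dispenser.

Things in the scene. Friction and masses are not known exactly. Their poses are not given: they have to be found in the camera images.
- spoon: Light wooden rice spoon, loose, 266 mm long, 10 mm thick, about 50 g, at the start lying flat across the rim of the paella pan. Origin on its underside at the balance point, halfway across; x runs along it to the round blade, y across it, z up. Handle 16 mm wide from x = -135 to +85 mm (grip it at the origin); round flat blade of radius 26 mm centred at x = +105 mm.
- pan: Small dark steel paella pan, loose, 0.8 kg. Origin at the centre of its underside, z up. Rim radius 110 mm at height 42 mm, walls sloping in to radius 92 mm at the bottom; walls 3 mm, inner floor at 4 mm. Two red loop handles on its +y and -y sides reach to 145 mm from the centre, top at 45 mm.
- dishes: Two stacked round terracotta dishes that move as one, 0.7 kg. Origin at the centre of the underside, z up. Top rim at height 52 mm, radius 66 mm, wall 5 mm; upper dish hollow, its inner floor at 32 mm.
- cup: Round open steel cup, loose, about 150 g, 85 mm high, with five hazelnuts inside. Origin at the centre of its underside, z along its axis to the mouth. Outer radius 29 mm at the foot widening evenly to 34 mm at the rim; wall 3 mm, base 4 mm; no handle.
- dispenser: Fixed white push dispenser for nuts on an upright steel panel. Origin on the counter straight under the spout, centre of a thin painted blue ring (radius 42 mm) marking the cup's place; x points level to the panel, z up. Panel: x = 70 to 82 mm, y = -85 to +85 mm, 360 mm high; foot behind it to x = 140 mm.
- spout (a point): Centre of the lower end of the dispenser's white spout (radius 24 mm), 178 mm above the dispenser's origin. The white housing hangs over the cup's place, in the dispenser's frame from x = -56 to +70 mm, y = -55 to +55 mm, between heights 200 and 350 mm.
- grinder: Glass pepper grinder with a steel top, loose bystander: upright, radius 25 mm, 142 mm high; origin at the centre of its underside. Stands about 130 mm from the cup on one side of the dispenser (y of the dispenser), left or right.
- jar: Small amber spice jar, loose bystander: upright, radius 23 mm, 55 mm high; origin at the centre of its underside. Stands on the other side of the dispenser from the grinder.
- oil: Tall green glass oil bottle, loose bystander: radius 30 mm, 220 mm high; origin at the centre of its underside. Beyond the pan.
- ramekin: Small white ceramic bowl, loose bystander: radius 35 mm, 40 mm high; origin at the centre of its underside.
- mortar: White marble mortar with a pestle leaning in it, loose bystander: radius 42 mm, 60 mm high, pestle to 90 mm; origin at the centre of its underside.
- nut1: Brown hazelnut, a rigid ball 22 mm across, 10 g; origin at its centre. Starts in the cup. It rolls down slopes steeper than about 10 degrees.
- nut2: Brown hazelnut, a rigid ball 22 mm across, 10 g; origin at its centre. Starts in the cup. It rolls down slopes steeper than about 10 degrees.
- nut3: Brown hazelnut, a rigid ball 22 mm across, 10 g; origin at its centre. Starts in the cup. It rolls down slopes steeper than about 10 degrees.
- nut4: Brown hazelnut, a rigid ball 22 mm across, 10 g; origin at its centre. Starts in the cup. It rolls down slopes steeper than about 10 degrees.
- nut5: Brown hazelnut, a rigid ball 22 mm across, 10 g; origin at its centre. Starts in the cup. It rolls down slopes steeper than about 10 degrees.
- cup_rim (a point): Centre of the cup's mouth, 85 mm from its origin along the cup's z.
There are look-alikes about, which are no part of the job. What is shaped like the cup but green or pink is not meant. Of the things that look like the dishes, take the one that is farthest to the robot's right at the start.

How it is judged:
By the outcome, as a careful person would: the job done as asked, in the order asked, and still so for the second after the job is handed in, with the robot touching nothing.
It also fails if it takes over 72 s, if anything falls off the work surface, if the arm or the gripper's body presses on something with over 40 N, if the wrist force passes 120 N, or if a joint passes its speed limit or range.

### The arm

A 6-joint arm with a two-finger parallel gripper is mounted at the origin on the work surface. World frame = base frame: x ahead of the robot, y to its left, z up, the work surface at z = 0. Lengths are in mm, angles in rad, forces in N, time in s.
With the tool pointing down it reaches from about 325 to 900 mm from the base axis. Payload 6.1 kg.
Tool frame: the origin (TCP) lies between the finger pads; the fingertips stand 22 mm ahead of it and the grasp point (between the pads) lies 3 mm ahead of it; z points along the fingers, x is the direction in which the jaws open and shut, and the axes are right-handed (so a half turn about z gives the same grasp; the last joint's range is limited). The gripper opens to 85 mm and grips with 20 to 120 N. Pads are 22 mm wide; open, the fingers measure 114 mm over their backs; the gripper's body (76 mm by 85 mm) begins 54 mm behind the grasp point. The pads swing forward as they close: fully open they stand 13 mm farther back than shut.
Start: joints at [1.015, 0.22, 1.526, -0, 1.395, -0.126], TCP at [260.428, 568.149, 253.3] pointing down, gripper open.
Joint ranges: [-2.98, 2.98], [-0.91, 2.08], [0.09, 2.57], [-1.24, 4.39], [0.2, 2.65], [-2.68, 2.68]. Speed limits (rad/s): [2.57, 2.57, 3.01, 3.14, 3.14, 3.14].

### API

Orientations are given as a unit quaternion [w, x, y, z].
In Python, from bench import manip gives the robot as it stands.
- The arm moves only by the tool jog_arm, never from a script. Its argument "motion" is a list of rows, each a list of 7 numbers: the finger opening in mm, from 0 to 85.4, then the shift along the tool's x, y, z in mm, then the turn, a rotation vector about the tool's x, y, z in rad. In form: [[claw, x, y, z, rx, ry, rz], ...]. A call has 1 to 10 rows; each row is the pose to reach, as a shift and turn from the pose measured when the call began, along the tool's axes at that moment; what a row does not reach only later rows make up. A row lasts 1/8 s, in which the tool goes at most 62.5 mm and 10.7 degrees, less where a joint would pass 70% of its speed; a pose out of reach is approached as far as the arm can. A call with a gripper value outside its range is refused whole. The fingers move at their own pace and stop on an object; "newtons" is the grip in N (left out, the last holds). Time passes only in rows, so rows that repeat a pose let the fingers close. It gives the time, the measured TCP pose, the force and the opening at its end, in the units of the state.
- manip.observe(): the state, without advancing time (a new reading comes with each control period).
- manip.grab_frame(name): name is "scene" or "top" or "wrist"; returns (picture, depth): 420x560x3 uint8, red, green, blue; 420x560 float32, mm along the optical axis (not along the pixel's ray), 0 where there is no reading.
- manip.camera_info(name): a dict with "fov_y" (degrees; the focal length in pixels is half the picture's height over the tangent of half this angle, whatever the lens; pixels are square), "cx", "cy" (the principal point, pixels), "distortion" ([k1, k2, p1, p2, k3] as OpenCV has them; the pictures are not rectified), "extrinsics" (4x4, takes a point from camera to world coordinates). Camera axes: x right, y up, looking along -z (the intrinsics and any distortion apply to the point x, -y, -z); pixel columns grow to the right and rows downward; lengths in mm; the calibration is good to about 2 mm. A picture is of the moment at which its call begins: read the wrist's pose just before it. camera_info takes no time and is no camera call; for the wrist camera it gives the pose at the moment of the call.
- manip.hand_in(): hands the job in, once; it reports no verdict.
Trained networks look in the newest picture that a camera, given by its name, has taken for a name from the list of things; names that differ only in an ending like _2 or _b are one class to them, and where a whole thing is asked for, a point or a joint stands for the part that bears it (a point fixed in the world has none). Each returns a list of dicts, best first, with "p" (0 to 1); they miss things now and then, are a little off and sometimes report something else, mostly with a low value. They report only what shows in the picture. A call takes as long as a camera call. They do not tell look-alikes from the thing itself.
- manip.silhouettes(camera, query): "pixels" (420x560 bool, what is visible of it).
- manip.spot_point(camera, query): "xyz" ([x, y, z] in mm, in world coordinates, good to about 4 mm: a listed point, or the origin of a listed thing).
The state is a dict: "time": time; "qpos": joint angles; "dq": joint speeds; "joint_efforts": joint torques, N m; "position": TCP position; "tcp_rot": TCP orientation; "contact_force": force on the tool from outside, world axes, zero at the start; "ft_torque": the same for the moment, N m; "gripper_width": finger opening in mm.
Only numpy, scipy, OpenCV 4.12 (cv2) and the standard library are available. Lean on these libraries where they do the work, as an engineer would, in place of code of your own. Each camera call takes 0.05 s, during which the arm holds its last target. There are 200 camera calls.

## Working session

There is one attempt and no reset: what is moved stays moved. The work goes in short steps, Python scripts to look and compute and a tool call to move; the robot and the scene stay as the last step left them, time stands still between calls to the robot, and variables do not carry over. Pictures are saved under pics/ and viewed, about 8 in all and at most 12, crops included, and the job is handed in when it is done.

Besides the shell and the picture viewer there is one more tool, called after "Call:" as a command line: name --pt "numbers of a row" for each row, then --argument value for the rest. jog_arm: Moves the arm, as the interface text tells. Its arguments: {"type":"object","properties":{"motion":{"type":"array","items":{"type":"array","items":{"type":"number"}}},"newtons":{"type":"number"}},"required":["motion"]}

```bash
mkdir -p pics; ls; cat > h.py <<'E'
import numpy as np, cv2
from bench import manip
from scipy.spatial.transform import Rotation as R
np.set_printoptions(precision=1,suppress=True)
def K(c,H=420):
    i=manip.camera_info(c); f=H/2/np.tan(np.radians(i['fov_y'])/2)
    return np.array([[f,0,i['cx']],[0,f,i['cy']],[0,0,1.]]),np.array(i['distortion'],float),np.array(i['extrinsics'],float)
def world(c,px,d,cal=None):
    k,D,E=cal or K(c); px=np.array(px,float).reshape(-1,1,2)
    n=cv2.undistortPoints(px,k,D).reshape(-1,2); d=np.array(d,float).reshape(-1)
    P=np.c_[n[:,0]*d,-n[:,1]*d,-d]; return P@E[:3,:3].T+E[:3,3]
def cloud(c,m,depth,cal=None):
    v,u=np.nonzero(m&(depth>0)); return world(c,np.c_[u,v],depth[v,u],cal)
def save(im,n): cv2.imwrite('pics/'+n,im[:,:,::-1])
def st():
    s=manip.observe(); q=s['tcp_rot']; r=R.from_quat([q[1],q[2],q[3],q[0]])
    return s,np.array(s['position']),r
def rel(p,Rt):
    "shift and rotvec in tool axes to reach world pose"
    s,p0,r=st(); return r.inv().apply(np.array(p)-p0),(r.inv()*Rt).as_rotvec()
def down(a):
    "tool down, jaw axis x at world angle a"
    x=np.array([np.cos(a),np.sin(a),0]);z=np.array([0,0,-1.]);return R.from_matrix(np.c_[x,np.cross(z,x),z])
E
python3 - <<'E'
from h import *
s=manip.observe();print(s)
A=[]
for c in ['scene','top']:
    im,d=manip.grab_frame(c); A.append(im); np.save(c+'_d.npy',d)
    print(c,manip.camera_info(c)['extrinsics'])
    for q in ['spoon','pan','dishes','cup','dispenser','spout','cup_rim','grinder','jar','oil','ramekin','mortar']:
        print(c,q,[(np.round(x['xyz']),round(x['p'],2)) for x in manip.spot_point(c,q)])
for a,c in zip(A,['scene','top']): save(a,c+'1.png')
E
```

```text
pics
{'time': 0.0, 'qpos': array([ 1. ,  0.2,  1.5, -0. ,  1.4, -0.1]), 'dq': array([ 0., -0., -0.,  0., -0., -0.]), 'joint_efforts': array([ -0. , -49.7, -38.9,  -0. ,   0. ,   0. ]), 'position': array([260.2, 567.7, 252.2]), 'tcp_rot': array([ 0. ,  0.8,  0.5, -0. ]), 'contact_force': array([-0.1,  0.3, -0.7]), 'ft_torque': array([-0.,  0.,  0.]), 'gripper_width': 85.11975554484789}
scene [[   0.3   -0.7    0.7 1431.4]
 [   1.     0.2   -0.2 -199.8]
 [  -0.     0.7    0.7 1001.3]
 [   0.     0.     0.     1. ]]
scene spoon [(array([503.,  32.,  44.]), 0.62), (array([ 533., -346.,    0.]), 0.35)]
scene pan [(array([494.,  50.,   3.]), 0.68)]
scene dishes [(array([ 360., -192.,   -1.]), 0.97), (array([ 532., -347.,   -1.]), 0.61), (array([646., 333.,  -2.]), 0.45)]
scene cup [(array([347., 304.,  -2.]), 0.95), (array([760., 343.,   2.]), 0.87), (array([532., 383.,  -0.]), 0.85)]
scene dispenser [(array([522., 380.,  -3.]), 0.97)]
scene spout [(array([ 699., -228.,   -2.]), 0.31)]
scene cup_rim [(array([762., 342.,  87.]), 0.9), (array([527., 383.,  86.]), 0.7), (array([347., 309.,  8
[... 503 characters left out ...]
]), 0.67)]
top dishes [(array([ 360., -191.,   -3.]), 0.98), (array([ 529., -349.,   -1.]), 0.69)]
top cup [(array([762., 338.,  -1.]), 0.75), (array([533., 385.,  -3.]), 0.74), (array([789.,  58.,  -1.]), 0.69), (array([346., 304.,  -5.]), 0.68)]
top dispenser [(array([526., 387.,   0.]), 0.97)]
top spout []
top cup_rim [(array([535., 384.,  85.]), 0.81), (array([344., 310.,  85.]), 0.68), (array([765., 338.,  84.]), 0.65)]
top grinder [(array([645., 335.,  -2.]), 0.61)]
top jar [(array([399., 419.,  -0.]), 0.79)]
top oil [(array([786.,  61.,  -4.]), 0.89), (array([492.,  53.,  -1.]), 0.43)]
top ramekin [(array([ 668., -339.,    3.]), 0.88)]
top mortar [(array([ 698., -227.,   -1.]), 0.84)]
```

View pics/scene1.png

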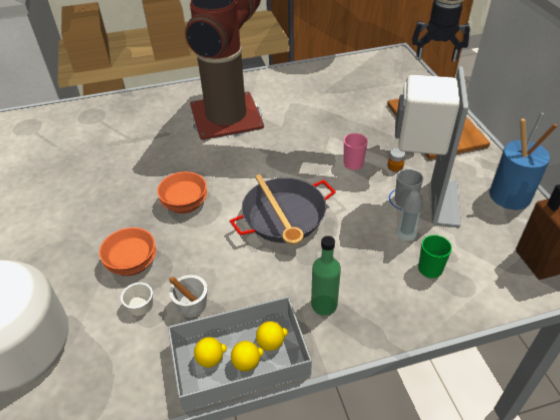

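View pics/top1.png

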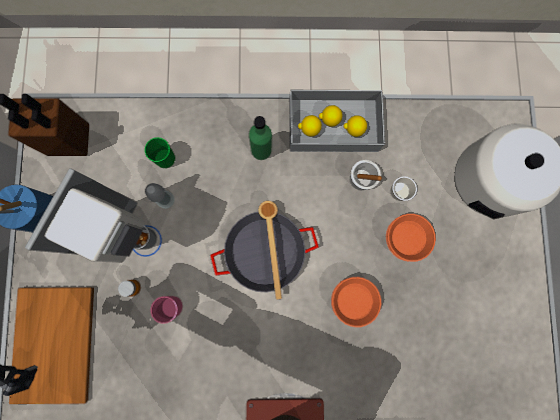

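Scene: the spoon lies across the pan (scene px 278,210; top px 272,250). Dish look-alikes are at top px (357,301), y=-191, and (411,237), y=-348. The second is farthest right, so that is the one. Cup look-alikes are pink at (165,308), green at (159,152) and steel under the spout at (145,240), so steel is the one. Next I'll measure from both views.

```bash
cat > m.py <<'E'
from h import *
def mask(c,q,near):
    best=None
    for x in manip.silhouettes(c,q):
        P=cloud(c,x['pixels'],D[c])
        if len(P)<20: continue
        e=np.linalg.norm(np.median(P,0)[:2]-near)
        if best is None or e<best[0]: best=(e,x['pixels'],P)
    return best
D={}; I={}
E
python3 - <<'E'
from m import *
for c in ['scene','top']:
    I[c],D[c]=manip.grab_frame(c)
    hsv=cv2.cvtColor(I[c],cv2.COLOR_RGB2HSV)
    # spoon: near pan, colour
    v,u=np.mgrid[:420,:560]; k=K(c)
    W=cloud(c,np.ones((420,560),bool),np.where(D[c]>0,D[c],1),k).reshape(420,560,3)
    m=(np.hypot(W[...,0]-500,W[...,1]-45)<170)&(W[...,2]>30)&(W[...,2]<75)&(hsv[...,0]>8)&(hsv[...,0]<28)&(hsv[...,1]>90)
    P=W[m]; mean,ev,_=cv2.PCACompute2(P[:,:2].astype(np.float32),None)
    d=ev[0]*np.sign(ev[0,0]); t=(P[:,:2]-mean)@d; mid=(np.percentile(t,.5)+np.percentile(t,99.5))/2
    print(c,'spoon n',len(P),'ang',np.degrees(np.arctan2(d[1],d[0])),'len',np.ptp(t),'mid',mean[0]+mid*d,'origin~',mean[0]+(mid+2)*d,'z pct',np.percentile(P[:,2],[10,50,90]))
    # width dir of line (handle only)
    h=P[t<np.percentile(t,60)]; vx=cv2.fitLine(h[:,:2].astype(np.float32),cv2.DIST_HUBER,0,.01,.01).ravel();print(' handle line',vx,np.degrees(np.arctan2(vx[1]*np.sign(vx[0]),abs(vx[0]))))
    for n,x0,r in [('dish',(530,-348),85),('pan',(494,53),125)]:
        hz=(40,60) if n=='dish' else (37,47)
        mm=(np.hypot(W[...,0]-x0[0],W[...,1]-x0[1])<r)&(W[...,2]>hz[0])&(W[...,2]<hz[1])&~m
        Q=W[mm]; (cx,cy),rr=cv2.minEnclosingCircle(Q[:,:2].astype(np.float32)); print(' ',n,len(Q),cx,cy,rr,'ztop',np.percentile(Q[:,2],[50,95]))
    # panel/housing: tall things near dispenser
    mm=(np.hypot(W[...,0]-560,W[...,1]-430)<200)&(W[...,2]>338)&(W[...,2]<370)
    Q=W[mm]; 
    if len(Q)>50:
        rct=cv2.minAreaRect(Q[:,:2].astype(np.float32)); print('  housing/panel rect',rct, np.array(cv2.boxPoints(rct)).tolist())
        Q2=Q[Q[:,2]>354]; print('  panel top line',len(Q2),cv2.fitLine(Q2[:,:2].astype(np.float32),cv2.DIST_HUBER,0,.01,.01).ravel() if len(Q2)>10 else '',Q2.min(0),Q2.max(0))
s,p,r=st(); print(p,r.as_matrix(),s['qpos']*180/np.pi)
E
```

```text
scene spoon n 654 ang 6.6515875 len 267.138059677661 mid [503.1  29.1] origin~ [505.1  29.4] z pct [46.  49.  51.7]
 handle line [  1.    0.1 488.2  27.2] 6.646159
  dish 544 531.3621826171875 -347.4137878417969 67.17686462402344 ztop [47.  51.2]
  pan 281 493.9920959472656 52.892189025878906 123.89253234863281 ztop [39.3 42.9]
  housing/panel rect ((535.658203125, 397.5439453125), (130.509521484375, 174.77182006835938), 63.64925765991211) [[428.387939453125, 377.85711669921875], [584.9998779296875, 300.28204345703125], [642.928466796875, 417.23077392578125], [486.3165283203125, 494.80584716796875]]
  panel top line 242 [  0.9  -0.4 565.8 447.4] [481.  408.7 354.2] [641.4 489.5 362.8]
top spoon n 719 ang 6.751064 len 262.07956717016026 mid [498.   31.8] origin~ [500.   32.1] z pct [49.  51.3 54. ]
 handle line [  1.    0.1 467.2  28.3] 6.8720365
  dish 613 527.576171875 -346.09814453125 66.46183776855469 ztop [48.3 53.3]
  pan 465 495.1942138671875 53.58899688720703 124.32611083984375 ztop [40.5 44.3]
  housing/panel rect ((533.4257202148438, 398.69488525390625), (133.88140869140625, 169.24449157714844), 65.23784637451172) [[428.54583740234375, 373.3533020019531], [582.2290649414062, 302.4648742675781], [638.3056030273438, 424.0364685058594], [484.62237548828125, 494.9248962402344]]
  panel top line 650 [  0.9  -0.4 556.2 452.2] [480.7 357.1 354. ] [636.7 493.3 363. ]
[260.4 568.1 253.3] [[ 0.4  0.9 -0. ]
 [ 0.9 -0.4 -0. ]
 [-0.  -0.  -1. ]] [58.2 12.6 87.5  0.  79.9 -7.2]
```

```bash
python3 - <<'E'
from h import *
a=np.radians(-83.3)
for p in [(370,250,253),(502,31,180)]: print(*rel(p,down(a)))
E
```

```text
[-243.5  232.2    0.3] [0.  0.  2.6]
[-387.6  443.4   73.3] [0.  0.  2.6]
```

Call:
jog_arm --pt "85 -60 58 0 0 0 0.2" --pt "85 -120 116 0 0 0 0.4" --pt "85 -180 174 0 0 0 0.6" --pt "85 -243 232 0 0 0 0.8" --pt "85 -280 285 0 0 0 1.0" --pt "85 -320 340 20 0 0 1.2" --pt "85 -350 390 40 0 0 1.4" --pt "85 -388 443 73 0 0 1.6" --pt "85 -388 443 73 0 0 1.8" --pt "85 -388 443 73 0 0 2.0" --newtons 40

```text
time: 2.65
position: [502.1, 28.3, 179.5]
tcp_rot: [0.0, 0.932, -0.363, -0.0]
contact_force: [0.5, 0.9, 0.0]
gripper_width: 84.9
```

```bash
python3 - <<'E'
from h import *
print(*rel((502,31,180),down(np.radians(-83.3))))
print(st()[0]['qpos'],st()[1],st()[0]['time'])
E
```

```text
[-1.9 -1.9 -0.5] [ 0.  -0.   0.7]
[-0.1 -0.   1.9 -0.   1.2  0.6] [502.1  28.3 179.5] 2.65
```

Call:
jog_arm --pt "85 -2 -2 0 0 0 0.18" --pt "85 -2 -2 0 0 0 0.36" --pt "85 -2 -2 0 0 0 0.54" --pt "85 -2 -2 0 0 0 0.68" --pt "85 -2 -2 0 0 0 0.68"

```text
time: 3.28
position: [502.0, 31.1, 179.6]
tcp_rot: [0.0, 0.758, -0.652, 0.0]
contact_force: [0.5, -0.7, -0.0]
gripper_width: 85.2
```

```bash
python3 - <<'E'
from h import *
s,p,r=st(); k=K('wrist'); im,d=manip.grab_frame('wrist'); save(im,'w1.png')
hsv=cv2.cvtColor(im,cv2.COLOR_RGB2HSV)
W=cloud('wrist',np.ones((420,560),bool),np.where(d>0,d,1),k).reshape(420,560,3)
m=(W[...,2]>30)&(W[...,2]<75)&(hsv[...,0]>8)&(hsv[...,0]<28)&(hsv[...,1]>90)&(np.hypot(W[...,0]-500,W[...,1]-45)<170)
P=W[m];print(len(P),P.min(0),P.max(0),np.percentile(P[:,2],[10,50,90]))
print(cv2.fitLine(P[:,:2].astype(np.float32),cv2.DIST_HUBER,0,.01,.01).ravel())
print(p,np.degrees(np.arctan2(*r.as_matrix()[[1,0],0])),k[2][:3,3],s['qpos'],s['time'])
print(*rel((502,31,57),down(np.radians(-83.3))))
E
```

```text
7380 [370.1   9.7  33.4] [631.7  68.9  55.9] [51.7 52.8 53.8]
[  1.    0.1 526.7  34. ]
[502.   31.1 179.6] -81.42225789907137 [583.   43.2 301.1] [-0.1 -0.   1.9 -0.   1.2  1.3] 3.275
[  0.1  -0.  122.6] [ 0. -0.  0.]
```

View pics/w1.png

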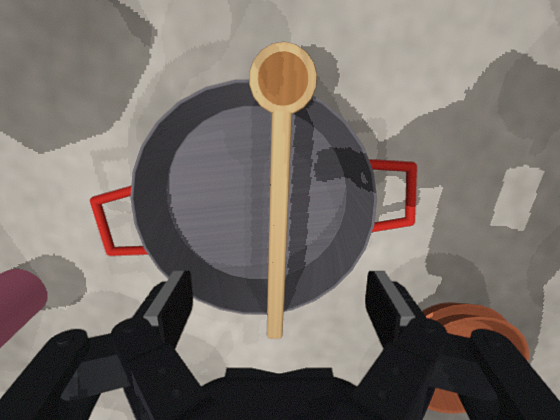

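The wrist view shows the spoon running from px (283,75) to (275,335), centred between the open jaws, with its top at z≈52.8. I'll grasp it.

Call:
jog_arm --pt "85 0 0 50 0 0 0.03" --pt "85 0 0 100 0 0 0.03" --pt "85 0 0 126 0 0 0.03" --pt "85 0 0 126 0 0 0.03" --pt "5 0 0 126 0 0 0.03" --pt "5 0 0 126 0 0 0.03" --pt "5 0 0 126 0 0 0.03" --pt "5 0 0 126 0 0 0.03" --pt "5 0 0 126 0 0 0.03" --pt "5 0 0 126 0 0 0.03"

```text
time: 4.58
position: [502.6, 31.0, 54.5]
tcp_rot: [-0.0, 0.749, -0.663, 0.001]
contact_force: [-1.9, -0.1, 6.2]
gripper_width: 14.9
```

```bash
python3 - <<'E'
from h import *
for p in [(502,31,160),(515,-160,160),(529.5,-347,160),(529.5,-347,68)]:print(*rel(p,down(np.radians(-15))))
E
```

```text
[   0.     0.5 -105.5] [-0.  -0.  -1.2]
[ 191.2   10.7 -105.4] [-0.  -0.  -1.2]
[ 378.6   19.  -105.3] [-0.  -0.  -1.2]
[378.5  19.1 -13.3] [-0.  -0.  -1.2]
```

Call:
jog_arm --pt "5 0 0 -50 0 0 0" --pt "5 0 0 -105 0 0 0" --pt "5 50 2 -105 0 0 -0.17" --pt "5 105 5 -105 0 0 -0.34" --pt "5 160 8 -105 0 0 -0.51" --pt "5 215 11 -105 0 0 -0.68" --pt "5 270 14 -105 0 0 -0.85" --pt "5 325 17 -105 0 0 -1.02" --pt "5 379 19 -105 0 0 -1.17" --pt "5 379 19 -105 0 0 -1.17"

```text
time: 5.82
position: [528.9, -351.2, 159.2]
tcp_rot: [0.001, 0.99, -0.141, 0.001]
contact_force: [0.2, 0.9, -1.6]
gripper_width: 14.9
```

```bash
python3 - <<'E'
from h import *
s,p,r=st(); k=K('wrist'); im,d=manip.grab_frame('wrist')
hsv=cv2.cvtColor(im,cv2.COLOR_RGB2HSV)
W=cloud('wrist',np.ones((420,560),bool),np.where(d>0,d,1),k).reshape(420,560,3)
m=(W[...,2]>110)&(W[...,2]<190)&(hsv[...,0]>8)&(hsv[...,0]<28)&(hsv[...,1]>90)
P=W[m];mean=P.mean(0);u,_,vt=np.linalg.svd(P-mean,full_matrices=False);d3=vt[0]*np.sign(vt[0,1]);t=(P-mean)@d3
print(len(P),'ends',mean+t.min()*d3,mean+t.max()*d3,'dir',d3)
mm=(np.hypot(W[...,0]-529,W[...,1]+347)<85)&(W[...,2]>40)&(W[...,2]<60)
Q=W[mm];print('dish',len(Q),cv2.minEnclosingCircle(Q[:,:2].astype(np.float32)),np.percentile(Q[:,2],[50,95]),Q.min(0),Q.max(0))
print(p,s['qpos'],s['gripper_width'],rel((529.5,-347,67),down(np.radians(-15))))
save(im,'w2.png')
E
```

```text
22435 ends [ 516.2 -397.1  157. ] [ 563.1 -237.1  157.4] dir [0.3 1.  0. ]
dish 6269 ((530.0189819335938, -345.9658508300781), 65.53382873535156) [49.  53.3] [ 465.1 -406.8   40. ] [ 595.2 -280.6   54.6]
[ 528.9 -351.2  159.2] [-0.7  0.3  1.6 -0.   1.2 -0.4] 14.942403393255587 (array([ 0.1, -1.9, 91.9]), array([-0., -0., -0.]))
```

View pics/w2.png

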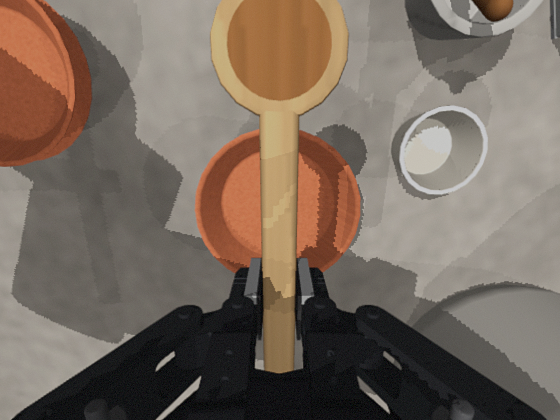

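The spoon is held level, with its blade toward the mortar but clear of it, over the right dish, whose centre is (530,-346.5) and top z 53. I'll lower it and release.

Call:
jog_arm --pt "5 0 -2 50 0 0 0" --pt "5 0 -2 82 0 0 0" --pt "5 0 -2 90 0 0 0" --pt "5 0 -2 95 0 0 0" --pt "5 0 -2 95 0 0 0" --pt "40 0 -2 95 0 0 0" --pt "40 0 -2 95 0 0 0" --pt "40 0 -2 95 0 0 0"

```text
time: 6.88
position: [529.6, -347.1, 64.4]
tcp_rot: [-0.0, 0.99, -0.141, 0.0]
contact_force: [1.4, -0.5, -0.6]
gripper_width: 40.1
```

```bash
cat >> h.py <<'E'
def tilt(az,th,fwd=1):
    "tool z at azimuth az, th deg below horizontal, jaw axis at az+90"
    az,th=np.radians([az,th]); z=np.array([np.cos(az)*np.cos(th),np.sin(az)*np.cos(th),-np.sin(th)])
    x=np.array([-np.sin(az),np.cos(az),0]); return R.from_matrix(np.c_[x,np.cross(z,x),z])
E
python3 - <<'E'
from h import *
for p in [(530,-347,250),(480,-60,270),(430,230,270)]: print(*rel(p,down(np.radians(148))))
s=manip.observe(); print(np.round(s['qpos'],4).tolist(),np.round(s['position'],2).tolist())
E
```

```text
[   0.5   -0.2 -185.6] [ 0.  -0.  -2.9]
[-127.7 -261.9 -205.7] [ 0.  -0.  -2.9]
[-256.7 -526.3 -205.7] [ 0.  -0.  -2.9]
[-0.7049, 0.4325, 1.6381, 0.0007, 1.0702, -0.4221] [529.64, -347.11, 64.39]
```

Call:
jog_arm --pt "45 0 0 -30 0 0 0" --pt "60 0 0 -90 0 0 0" --pt "70 0 0 -140 0 0 0" --pt "85 0 0 -186 0 0 0"

```text
time: 7.38
position: [529.5, -347.3, 252.7]
tcp_rot: [0.0, 0.99, -0.141, 0.001]
contact_force: [1.1, 0.7, 1.4]
gripper_width: 84.6
```

```bash
python3 - <<'E'
from h import *
s=manip.observe(); print(np.round(s['qpos'],4).tolist(),np.round(s['position'],2).tolist())
im,d=manip.grab_frame('wrist');save(im,'w3.png')
for p in [(480,-60,270),(430,230,270)]: print(*rel(p,down(np.radians(148))))
E
```

```text
[-0.7052, 0.2387, 1.5061, 0.0005, 1.3947, -0.4219] [529.53, -347.27, 252.72]
[-130.4 -263.   -12.2] [ 0.   0.  -2.9]
[-259.4 -527.5  -14.8] [ 0.   0.  -2.9]
```

View pics/w3.png

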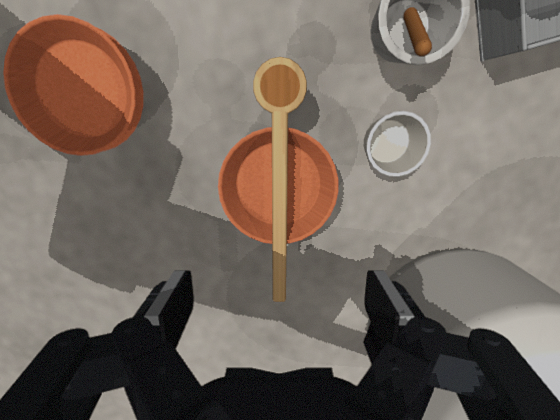

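The spoon lies flat across the middle of the right dish (px 279,185) and nothing is disturbed. Now the cup.

Call:
jog_arm --pt "85 -26 -53 -15 0 0 -0.18" --pt "85 -52 -106 -15 0 0 -0.36" --pt "85 -78 -159 -15 0 0 -0.54" --pt "85 -104 -212 -15 0 0 -0.72" --pt "85 -130 -265 -15 0 0 -0.9" --pt "85 -156 -318 -15 0 0 -1.08" --pt "85 -182 -371 -15 0 0 -1.26" --pt "85 -208 -424 -15 0 0 -1.44" --pt "85 -234 -477 -15 0 0 -1.62" --pt "85 -259 -527 -15 0 0 -1.8"

```text
time: 8.68
position: [429.6, 231.3, 270.4]
tcp_rot: [0.006, 0.724, 0.69, 0.001]
contact_force: [0.9, -0.1, -0.2]
gripper_width: 84.9
```

```bash
python3 - <<'E'
from h import *
print(*rel((430,230,270),down(np.radians(148))),*rel((420,210,230),tilt(58,60)))
s=manip.observe(); print(np.round(s['qpos'],4).tolist(),np.round(s['position'],2).tolist())
E
```

```text
[-1.2  0.4  0.4] [ 0.   0.  -1.1] [-21.4  -9.1  40.4] [-0.5  0.3 -1. ]
[0.3388, -0.1296, 1.8567, -0.0106, 1.4068, -1.1824] [429.64, 231.26, 270.35]
```

```bash
python3 - <<'E'
from h import *
np.set_printoptions(precision=3,suppress=True)
print(*rel((440,235,230),tilt(58,42)))
E
```

```text
[ 4.5    9.716 40.433] [-0.75   0.454 -0.99 ]
```

Call:
jog_arm --pt "85 1 1 5 -0.09 0.055 -0.12" --pt "85 1 2 10 -0.18 0.11 -0.24" --pt "85 2 4 15 -0.27 0.165 -0.36" --pt "85 2 5 20 -0.36 0.22 -0.48" --pt "85 3 6 25 -0.45 0.275 -0.6" --pt "85 3 7 30 -0.54 0.33 -0.72" --pt "85 4 8 35 -0.63 0.385 -0.84" --pt "85 4 10 40 -0.75 0.454 -0.99" --pt "85 4 10 40 -0.75 0.454 -0.99" --pt "85 4 10 40 -0.75 0.454 -0.99"

```text
time: 9.93
position: [406.4, 288.5, 267.8]
tcp_rot: [0.122, 0.288, 0.881, 0.356]
contact_force: [-0.2, 0.1, 0.4]
gripper_width: 85.1
```

```bash
python3 - <<'E'
from h import *
np.set_printoptions(precision=3,suppress=True)
print(*rel((440,235,230),tilt(58,42)))
s,p,r=st(); print(s['qpos'],p,r.as_matrix()[:,2])
k=K('wrist'); im,d=manip.grab_frame('wrist'); save(im,'w4.png')
sp=manip.spot_point('wrist','cup'); print([(x['xyz'],x['p']) for x in sp]); print([(x['xyz'],x['p']) for x in manip.spot_point('wrist','cup_rim')]); print([(x['xyz'],x['p']) for x in manip.spot_point('wrist','dispenser')])
W=cloud('wrist',np.ones((420,560),bool),np.where(d>0,d,1),k).reshape(420,560,3); np.save('W4.npy',W)
m=(np.hypot(W[...,0]-528,W[...,1]-384)<50)&(W[...,2]>78)&(W[...,2]<92); Q=W[m]
if len(Q)>20: print('rim',len(Q),cv2.minEnclosingCircle(Q[:,:2].astype(np.float32)),np.percentile(Q[:,2],[50,95]))
m=(np.hypot(W[...,0]-528,W[...,1]-384)<50)&(W[...,2]>20)&(W[...,2]<60); Q=W[m]
if len(Q)>20: print('wall',len(Q),Q.min(0),Q.max(0))
E
```

```text
[-58.391 -43.339  11.451] [-0.066  0.063 -0.046]
[ 0.128 -0.624  2.382  0.683  0.911 -2.68 ] [406.403 288.466 267.836] [ 0.42   0.557 -0.717]
[([526.1, 385.8, 1.4], 0.97), ([764.4, 338.6, 0.6], 0.94)]
[([537.7, 379.7, 86.2], 0.85), ([762.5, 339.6, 83.4], 0.73), ([349.2, 309.2, 82.8], 0.65)]
[([535.5, 382.1, 88.3], 0.6)]
rim 814 ((532.4841918945312, 383.1182556152344), 34.370731353759766) [83.506 86.162]
wall 1570 [500.707 350.673  20.04 ] [563.188 413.347  59.997]
```

View pics/w4.png

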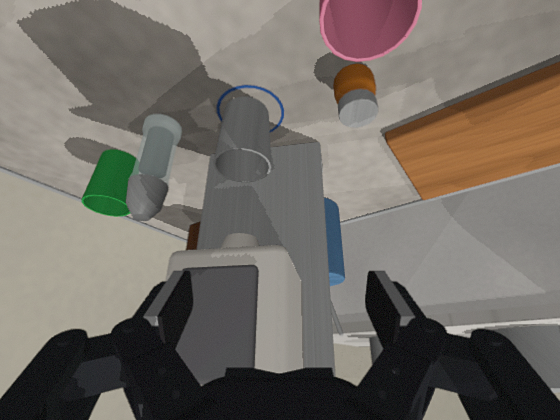

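```bash
cat > fk.py <<'E'
from h import *
from scipy.optimize import least_squares
def fk(q,g):
    a,b,d1,L1,e,L2,L3,s4=g
    R1=R.from_euler('z',q[0]);Ra=R1*R.from_euler('y',q[1]);Rb=Ra*R.from_euler('y',q[2]);Rc=Rb*R.from_euler('z',s4*q[3])*R.from_euler('y',q[4]);
    w=R1.apply([a,b,d1])+Ra.apply([0,0,L1])+Rb.apply([e,0,L2]); Rt=Rc*R.from_euler('z',q[5]+np.pi)
    return w+Rc.apply([0,0,L3]),Rt,w
data=[([1.015,.22,1.526,0,1.395,-.126],[260.43,568.15,253.3]),([-.7049,.4325,1.6381,.0007,1.0702,-.4221],[529.64,-347.11,64.39]),([-.7052,.2387,1.5061,.0005,1.3947,-.4219],[529.53,-347.27,252.72]),([.3388,-.1296,1.8567,-.0106,1.4068,-1.1824],[429.64,231.26,270.35]),([.128,-.624,2.382,.683,.911,-2.68],[406.4,288.47,267.84])]
LO=np.array([-2.98,-.91,.09,-1.24,.2,-2.68]);HI=np.array([2.98,2.08,2.57,4.39,2.65,2.68])
def fit():
    out=[]
    for s4 in (1,-1):
        f=lambda g:np.concatenate([fk(q,[*g,s4])[0]-p for q,p in data])
        r=least_squares(f,[0,79,300,350,0,350,200]); out.append((r.cost,[*r.x,s4]))
    return min(out,key=lambda o:o[0])
def ik(p,Rt,g,q0):
    f=lambda q:np.r_[(fk(q,g)[0]-p)/100,(fk(q,g)[1].inv()*Rt).as_rotvec()]
    best=None
    for s in [q0]+[np.random.default_rng(i).uniform(LO,HI) for i in range(12)]:
        r=least_squares(f,np.clip(s,LO+.01,HI-.01),bounds=(LO,HI))
        if best is None or r.cost<best.cost-1e-6: best=r
    return best.x,best.cost
E
python3 - <<'E'
from fk import *
np.set_printoptions(precision=3,suppress=True)
c,g=fit();print(c,np.array(g)); s,p,r=st(); f=fk(s['qpos'],g); print(f[0]-p,(f[1].inv()*r).as_rotvec(),f[2])
cup=np.array([531,383.5,48])
for flip in (0,1):
  for az in (64,56,48,40,32):
    for th in (60,50,42,30,15):
      Rt=tilt(az,th)*R.from_euler('z',np.pi*flip); z=Rt.as_matrix()[:,2]
      o=[ik(cup-(3+b)*z,Rt,g,s['qpos']) for b in (0,130)]
      print(flip,az,th,*[(q if c<1e-5 else c) for q,c in o])
E
```

```text
0.14230460927020766 [  0.461  78.62  310.87  411.843  52.783 547.223 311.836   1.   ]
[-0.248 -0.044 -0.273] [-0.  0. -0.] [275.809 114.473 490.697]
0 64 60 0.0022651477701814333 0.0009857197409269501
0 64 50 0.006306839489033188 0.02005321992730505
0 64 42 [0.213 0.32  2.092 1.396 0.635 2.653] 0.003160269289018169
0 64 30 [0.142 0.41  2.138 1.741 0.814 2.261] [-0.115  0.097  2.338  1.442  0.968  2.409]
0 64 15 [0.079 0.598 2.128 1.963 1.121 1.968] [-0.239  0.418  2.321  1.663  1.246  1.987]
0 56 60 [ 0.364  0.277  1.977  0.608  0.528 -2.659] [ 0.281 -0.054  2.082  0.486  0.758 -2.564]
0 56 50 0.006895929857878688 0.005358453054696096
0 56 42 [0.264 0.285 2.14  1.539 0.508 2.653] 0.005937228871226949
0 56 30 [0.201 0.374 2.196 1.961 0.715 2.186] [-0.046 -0.002  2.442  1.601  0.833  2.41 ]
0 56 15 [0.143 0.57  2.193 2.187 1.07  1.888] [-0.179  0.362  2.436  1.876  1.187  1.911]
0 48 60 [ 0.402  0.261  1.998  0.505  0.451 -2.416] [ 0.339 -0.087  2.113  0.388  0.684 -2.318]
0 48 50 0.002714241136134537 4.2132684526586906e-05
0 48 42 [0.326 0.26  2.174 1.728 0.377 2.613] 0.00801850206057
[... 2509 characters left out ...]
347] [ 0.356 -0.199  2.308  0.556  0.421  0.788]
1 40 42 [ 0.398  0.247  2.192  2.031  0.248 -0.677] [ 0.308 -0.23   2.434  1.131  0.317  0.192]
1 40 30 [ 0.367  0.334  2.26   2.571  0.548 -1.24 ] [ 0.23  -0.142  2.57   2.151  0.487 -0.886]
1 40 15 [ 0.338  0.543  2.263  2.724  0.998 -1.432] 0.0001693513766713806
1 32 60 [0.488 0.252 2.008 0.1   0.36  1.416] [ 0.477 -0.105  2.129  0.072  0.596  1.441]
1 32 50 0.0018846978383100389 [ 0.463 -0.199  2.308  0.183  0.342  1.325]
1 32 42 0.0005036715538395294 0.0008646705918065887
1 32 30 [ 0.467  0.333  2.26   2.976  0.503 -1.471] [ 0.428 -0.143  2.57   2.804  0.346 -1.317]
1 32 15 [ 0.458  0.542  2.264  3.024  0.976 -1.531] 0.0002248795175917854
```

```bash
cat > scan.py <<'E'
from fk import *
np.set_printoptions(precision=2,suppress=True)
c,g=fit(); TH=16
def G(az,rho): return tilt(az,TH)*R.from_euler('z',np.pi)*R.from_euler('z',np.radians(rho))
def caxis(Rt): return (Rt*(tilt(0,TH)*R.from_euler('z',np.pi)).inv()).apply([0,0,1])  # valid up to az; use tool-frame cup axis
CA=(tilt(0,TH)*R.from_euler('z',np.pi)).inv().apply([0,0,1])
if __name__=='__main__':
    print('CA tool',CA)
    cup=np.array([531,383.5,55])
    for az in (56,60,64):
        Rt=G(az,0);z=Rt.as_matrix()[:,2]
        for b in (0,130,180): print(az,b,*ik(cup-(3+b)*z,Rt,g,[.14,.57,2.19,2.19,1.07,-1.25]),fk(ik(cup-(3+b)*z,Rt,g,[.14,.57,2.19,2.19,1.07,-1.25])[0],g)[2])
    for az in range(-75,166,15):
        q=[.14,.57,2.19,2.19,1.07,-1.25];L=[]
        for rho in (0,60,115,135):
            Rt=G(az,rho);z=Rt.as_matrix()[:,2];ax=Rt.apply(CA)
            gp=np.array([494,53,105])-30*np.r_[ax[:2],0]*(rho>0)
            q,c=ik(gp-3*z,Rt,g,q); L.append(q if c<1e-5 else round(c,4))
        print(az,np.degrees(np.arccos(ax[2])),L)
E
python3 scan.py
```

```text
CA tool [ 0.   -0.96 -0.28]
56 0 [ 0.15  0.53  2.2   2.17  1.04 -1.23] 1.2207449482748954e-29 [361.77 132.6  141.78]
56 130 [-0.17  0.3   2.45  1.86  1.15 -1.18] 4.050702294771138e-30 [291.89  29.   177.61]
56 180 [-0.34  0.2   2.53  1.69  1.22 -1.15] 5.866917601877871e-22 [265.01 -10.85 191.4 ]
60 0 [ 0.11  0.55  2.17  2.05  1.06 -1.18] 4.974756333036181e-28 [379.68 121.41 141.78]
60 130 [-0.21  0.33  2.39  1.75  1.19 -1.15] 5.800971645317563e-24 [317.2   13.18 177.61]
60 180 [-0.37  0.25  2.46  1.59  1.25 -1.12] 2.909427502236999e-29 [293.17 -28.44 191.4 ]
64 0 [ 0.08  0.56  2.14  1.95  1.09 -1.14] 1.4017146550541708e-30 [398.33 111.49 141.78]
64 130 [-0.23  0.37  2.33  1.65  1.22 -1.11] 1.4811215401443934e-29 [343.55  -0.83 177.61]
64 180 [-0.38  0.29  2.39  1.51  1.29 -1.09] 2.7132189396337786e-19 [322.48 -44.03 191.4 ]
-75 125.26842115372162 [array([ 0.55,  0.6 ,  1.86, -1.18,  1.53, -2.22]), array([ 0.53,  0.63,  1.81, -1.19,  1.52, -1.2 ]), array([ 0.51,  0.63,  1.81, -1.2 ,  1.51, -0.24]), array([ 0.51,  0.62,  1.83, -1.2 ,  1.51,  0.12])]
-60 125.26842115372159 [np.float64(0
[... 2262 characters left out ...]
  1.97,  1.25])]
135 125.26842115372159 [array([-0.33,  0.89,  1.34,  0.51,  2.11, -1.16]), array([-0.36,  0.87,  1.39,  0.48,  2.1 , -0.14]), array([-0.36,  0.85,  1.41,  0.48,  2.09,  0.81]), array([-0.35,  0.86,  1.41,  0.49,  2.09,  1.17])]
150 125.26842115372162 [array([-0.23,  0.96,  1.21,  0.35,  2.22, -1.27]), array([-0.26,  0.94,  1.26,  0.31,  2.2 , -0.26]), array([-0.26,  0.92,  1.28,  0.31,  2.19,  0.7 ]), array([-0.25,  0.92,  1.28,  0.32,  2.19,  1.05])]
165 125.26842115372162 [array([-0.13,  1.01,  1.13,  0.17,  2.29, -1.43]), array([-0.16,  0.99,  1.16,  0.12,  2.28, -0.42]), array([-0.16,  0.98,  1.19,  0.12,  2.26,  0.54]), array([-0.16,  0.97,  1.19,  0.13,  2.26,  0.9 ])]
```

The steel cup (px 243,135) stands on the blue ring under the spout, its rim centred at (532,383.5) at z 84-86, which checks. I now have a fitted arm model with under 0.3 mm error. The plan is a low grasp from the front at azimuth 64°, 16° down, then a pour by rolling.

```bash
cat > path.py <<'E'
from scan import *
def rows(Q,claw,n0=0):
    s,p0,r0=st()
    for q in Q:
        p,Rt,w=fk(q,g); print([claw,*np.round(r0.inv().apply(p-p0)).tolist(),*np.round((r0.inv()*Rt).as_rotvec(),2).tolist()],'tcp',p,'z',Rt.as_matrix()[2,2].round(2),'cam',(p+Rt.apply([0,-82,-121]))[2].round(),'w',w)
E
python3 - <<'E'
from path import *
q0=st()[0]['qpos']
Rt=G(64,0);z=Rt.as_matrix()[:,2]
pg=np.array([531.5,384,55])-153*z
q1,c=ik(pg+[-20,-40,120],Rt,g,[-.28,.33,2.36,1.6,1.24,-1.1]);print(q1,c,pg)
N=14
Q=[q0+(q1-q0)*i/N for i in range(1,N+1)]
rows(Q,85)
a=[fk(q,g)[1] for q in [q0]+Q];print('max step',max((a[i].inv()*a[i+1]).magnitude() for i in range(N)))
E
```

```text
[-0.43 -0.12  2.45  1.38  1.36 -0.74] 9.900356653973307e-27 [467.03 251.81  97.17]
[85, -1.0, -13.0, 7.0, 0.01, 0.04, 0.22] tcp [405.75 283.95 253.16] z -0.72 cam 285.0 w [285.54 103.92 477.61]
[85, -3.0, -23.0, 14.0, 0.02, 0.08, 0.44] tcp [404.93 280.33 241.19] z -0.72 cam 278.0 w [294.27  92.75 464.38]
[85, -4.0, -33.0, 19.0, 0.03, 0.12, 0.66] tcp [404.38 276.95 231.07] z -0.71 cam 274.0 w [301.98  81.05 451.03]
[85, -6.0, -40.0, 23.0, 0.04, 0.15, 0.87] tcp [404.29 273.71 222.76] z -0.69 cam 275.0 w [308.63  68.9  437.57]
[85, -8.0, -47.0, 26.0, 0.05, 0.19, 1.09] tcp [404.82 270.46 216.19] z -0.67 cam 278.0 w [314.2   56.39 424.05]
[85, -11.0, -51.0, 28.0, 0.06, 0.24, 1.31] tcp [406.09 267.04 211.27] z -0.64 cam 283.0 w [318.67  43.62 410.47]
[85, -15.0, -55.0, 29.0, 0.07, 0.28, 1.53] tcp [408.21 263.29 207.92] z -0.61 cam 291.0 w [322.04  30.67 396.87]
[85, -20.0, -58.0, 30.0, 0.09, 0.33, 1.74] tcp [411.22 259.   206.01] z -0.57 cam 299.0 w [324.31  17.62 383.28]
[85, -26.0, -59.0, 29.0, 0.11, 0.38, 1.95] tcp [415.17 254.   205.42] z -0.53 cam 307.0 w [325.48   4.59 369.71]
[85, -34.0, -60.0, 27.0, 0.12, 0.45, 2.16] tcp [420.02 248.08 206.01] z -0.48 cam 315.0 w [325.56  -8.36 356.19]
[85, -42.0, -61.0, 25.0, 0.15, 0.51, 2.36] tcp [425.74 241.07 207.63] z -0.43 cam 322.0 w [324.59 -21.14 342.75]
[85, -53.0, -61.0, 21.0, 0.17, 0.59, 2.56] tcp [432.23 232.79 210.14] z -0.38 cam 327.0 w [322.59 -33.66 329.41]
[85, -64.0, -61.0, 16.0, 0.21, 0.68, 2.76] tcp [439.38 223.08 213.38] z -0.33 cam 329.0 w [319.58 -45.84 316.2 ]
[85, -77.0, -62.0, 10.0, 0.25, 0.79, 2.94] tcp [447.03 211.81 217.17] z -0.28 cam 329.0 w [315.62 -57.61 303.13]
max step 0.2224166430375491
```

Call:
jog_arm --pt "85 -1 -10 6 0.01 0.03 0.18" --pt "85 -2 -20 11 0.02 0.06 0.36" --pt "85 -3 -28 16 0.03 0.1 0.54" --pt "85 -5 -35 20 0.04 0.13 0.72" --pt "85 -6 -41 23 0.04 0.15 0.9" --pt "85 -8 -47 26 0.05 0.19 1.08" --pt "85 -11 -51 28 0.06 0.23 1.26" --pt "85 -14 -54 29 0.07 0.27 1.44" --pt "85 -18 -56 30 0.08 0.31 1.62" --pt "85 -22 -58 30 0.1 0.34 1.8"

```text
time: 11.38
position: [413.1, 257.2, 204.9]
tcp_rot: [-0.346, 0.816, 0.341, 0.314]
contact_force: [-0.1, -0.0, -0.4]
gripper_width: 84.9
```

```bash
python3 - <<'E'
from path import *
q0=st()[0]['qpos'];print(q0)
Rt=G(64,0);z=Rt.as_matrix()[:,2]
pg=np.array([531.5,384,55])-153*z
q1,c=ik(pg+[-20,-40,120],Rt,g,[-.28,.33,2.36,1.6,1.24,-1.1])
N=8
rows([q0+(q1-q0)*i/N for i in range(1,N+1)],85)
E
```

```text
[-0.2  -0.32  2.42  1.09  1.18 -1.52]
[85, 0.0, 4.0, -2.0, 0.02, 0.03, 0.15] tcp [415.66 253.67 204.6 ] z -0.53 cam 308.0 w [327.14   4.84 370.41]
[85, 1.0, 8.0, -4.0, 0.04, 0.07, 0.3] tcp [418.91 249.64 204.96] z -0.5 cam 313.0 w [327.1   -4.5  360.61]
[85, 2.0, 13.0, -7.0, 0.06, 0.1, 0.45] tcp [422.63 245.06 205.9 ] z -0.46 cam 318.0 w [326.5  -13.76 350.85]
[85, 4.0, 19.0, -11.0, 0.09, 0.13, 0.6] tcp [426.8  239.88 207.36] z -0.43 cam 323.0 w [325.36 -22.89 341.16]
[85, 6.0, 25.0, -15.0, 0.12, 0.17, 0.74] tcp [431.37 234.02 209.27] z -0.39 cam 326.0 w [323.68 -31.87 331.53]
[85, 8.0, 31.0, -21.0, 0.15, 0.2, 0.89] tcp [436.3  227.43 211.59] z -0.35 cam 328.0 w [321.49 -40.67 321.98]
[85, 11.0, 38.0, -26.0, 0.19, 0.24, 1.03] tcp [441.54 220.04 214.24] z -0.32 cam 329.0 w [318.8  -49.26 312.51]
[85, 13.0, 46.0, -33.0, 0.23, 0.27, 1.17] tcp [447.03 211.81 217.17] z -0.28 cam 329.0 w [315.62 -57.61 303.13]
```

Call:
jog_arm --pt "85 0 4 -2 0.02 0.03 0.15" --pt "85 1 8 -4 0.04 0.07 0.3" --pt "85 2 13 -7 0.06 0.1 0.45" --pt "85 4 19 -11 0.09 0.13 0.6" --pt "85 6 25 -15 0.12 0.17 0.74" --pt "85 8 31 -21 0.15 0.2 0.89" --pt "85 11 38 -26 0.19 0.24 1.03" --pt "85 13 46 -33 0.23 0.27 1.17" --pt "85 13 46 -33 0.23 0.27 1.17"

```text
time: 12.5
position: [447.4, 210.8, 216.3]
tcp_rot: [-0.587, 0.778, -0.18, 0.134]
contact_force: [0.6, -0.4, -0.2]
gripper_width: 84.8
```

```bash
python3 - <<'E'
from path import *
np.set_printoptions(precision=3,suppress=True)
s,p,r=st(); k=K('wrist'); im,d=manip.grab_frame('wrist'); save(im,'w5.png')
print('spot',[(np.round(x['xyz'],1),round(x['p'],2)) for n in('cup','cup_rim','dispenser') for x in manip.spot_point('wrist',n)])
W=cloud('wrist',np.ones((420,560),bool),np.where(d>0,d,1),k).reshape(420,560,3)
m=(np.hypot(W[...,0]-531,W[...,1]-384)<45)&(W[...,2]>80)&(W[...,2]<92); Q=W[m]
print('rim',len(Q),cv2.minEnclosingCircle(Q[:,:2].astype(np.float32)) if len(Q)>5 else 0)
# wall slice near z 45..65 : fit circle radius 32.2 (closest facing points)
m=(np.hypot(W[...,0]-531,W[...,1]-384)<45)&(W[...,2]>35)&(W[...,2]<75); Q=W[m]
f=lambda c:np.hypot(Q[:,0]-c[0],Q[:,1]-c[1])-(29+5*Q[:,2]/85)
o=least_squares(f,[531,384],loss='soft_l1');print('wall fit',len(Q),o.x,np.abs(f(o.x)).mean())
print(s['qpos'],p)
Rt=G(64,0);z=Rt.as_matrix()[:,2];c=np.r_[o.x,55]
for b in (150,60,0): print(b,*rel(c-(3+b)*z,Rt))
E
```

```text
spot [(array([342.3, 310. ,  -0.1]), 0.97), (array([764.8, 339.6,  -0.5]), 0.95), (array([526.1, 383.6,  -2.4]), 0.6), (array([532.2, 379.3,  88.8]), 0.77), (array([759.6, 341.4,  86.1]), 0.64)]
rim 609 ((533.1199340820312, 383.1028137207031), 34.622344970703125)
wall fit 1939 [532.464 382.333] 1.7246002202532094
[-0.431 -0.11   2.449  1.382  1.365 -0.743] [447.395 210.766 216.331]
150 [  2.187 103.296  74.974] [-0.001  0.004  0.001]
60 [  2.549 103.41  164.973] [-0.001  0.004  0.001]
0 [  2.79  103.487 224.973] [-0.001  0.004  0.001]
```

View pics/w5.png

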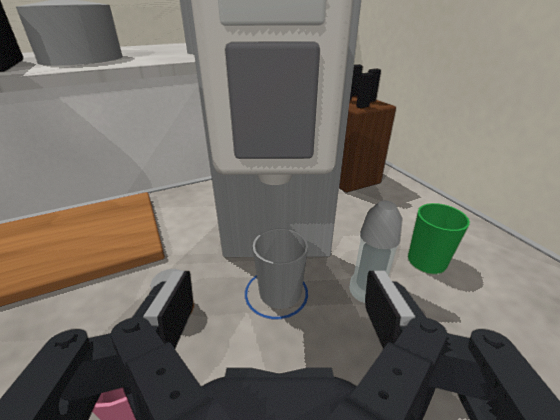

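The steel cup is centred between the jaws (px 280,270), the ring is at (277,293), and the wall and rim fits agree on (532.5,382.7). Approaching now.

Call:
jog_arm --pt "85 1 35 25 0 0 0" --pt "85 2 70 50 0 0 0" --pt "85 2 103 75 0 0 0" --pt "85 2 103 75 0 0 0" --pt "85 2 103 105 0 0 0" --pt "85 2 103 135 0 0 0" --pt "85 2 103 160 0 0 0" --pt "85 2 103 165 0 0 0"

```text
time: 13.7
position: [506.4, 329.3, 75.3]
tcp_rot: [-0.588, 0.778, -0.176, 0.135]
contact_force: [-0.5, -0.2, 1.2]
gripper_width: 85.2
```

```bash
python3 - <<'E'
from path import *
np.set_printoptions(precision=3,suppress=True)
s,p,r=st(); im,d=manip.grab_frame('wrist'); save(im,'w6.png')
Rt=G(64,0);z=Rt.as_matrix()[:,2];c=np.r_[532.5,382.7,55]
for b in (30,0): print(b,*rel(c-(3+b)*z,Rt))
print(p,s['contact_force'])
E
```

```text
30 [ 0.236  2.828 29.951] [-0.003  0.005  0.005]
0 [ 0.384  2.929 59.951] [-0.003  0.005  0.005]
[506.387 329.273  75.33 ] [-0.492 -0.177  1.188]
```

View pics/w6.png

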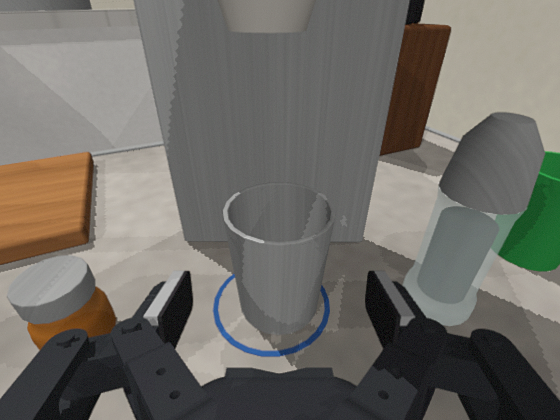

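The cup is still centred (px 278,250) between the fingers, clear of the grinder and jar. Closing in and gripping.

Call:
jog_arm --pt "85 0 3 30 0 0 0" --pt "85 0 3 50 0 0 0" --pt "85 0 3 60 0 0 0" --pt "85 0 3 60 0 0 0" --pt "60 0 3 60 0 0 0" --pt "50 0 3 60 0 0 0" --pt "50 0 3 60 0 0 0" --pt "50 0 3 60 0 0 0" --pt "50 0 3 60 0 0 0" --newtons 45

```text
time: 14.88
position: [531.0, 380.2, 56.3]
tcp_rot: [-0.588, 0.778, -0.176, 0.135]
contact_force: [-2.2, -4.1, 6.3]
gripper_width: 62.8
```

```bash
python3 - <<'E'
from path import *
np.set_printoptions(precision=3,suppress=True)
s,p,r=st(); print(p,s['qpos'],s['gripper_width'],s['contact_force'])
Rt=r;z=Rt.as_matrix()[:,2];h=np.array([np.cos(np.radians(64)),np.sin(np.radians(64)),0])
for t in (p+[0,0,22],p+[0,0,25]-120*h,p+[0,0,40]-170*h): print(*rel(t,Rt))
E
```

```text
[531.047 380.216  56.3  ] [ 0.077  0.567  2.133  1.938  1.102 -1.146] 62.79531635576672 [-2.222 -4.146  6.336]
[  0.07  -21.175  -5.967] [0. 0. 0.]
[  -0.628    8.48  -122.281] [0. 0. 0.]
[  -0.874    7.602 -174.475] [0. 0. 0.]
```

Call:
jog_arm --pt "50 0 -12 -3 0 0 0" --pt "50 0 -21 -6 0 0 0" --pt "50 0 -12 -35 0 0 0" --pt "50 0 -4 -65 0 0 0" --pt "50 0 4 -95 0 0 0" --pt "50 -1 8 -122 0 0 0" --pt "50 -1 8 -150 0 0 0" --pt "50 -1 8 -174 0 0 0" --pt "50 -1 8 -174 0 0 0"

```text
time: 16.0
position: [457.2, 226.4, 96.4]
tcp_rot: [-0.588, 0.778, -0.177, 0.137]
contact_force: [0.3, 0.3, -2.6]
gripper_width: 62.9
```

```bash
python3 - <<'E'
from path import *
np.set_printoptions(precision=3,suppress=True)
s,p,r=st(); print(p,s['qpos'],s['gripper_width'])
im,d=manip.grab_frame('top'); hsv=cv2.cvtColor(im,cv2.COLOR_RGB2HSV); b=(hsv[...,0]>100)&(hsv[...,0]<125)&(hsv[...,1]>90)
W=cloud('top',np.ones((420,560),bool),np.where(d>0,d,1)).reshape(420,560,3)
m=b&(np.hypot(W[...,0]-528,W[...,1]-384)<60)&(W[...,2]<15); print('ring',m.sum(), W[m].min(0),W[m].max(0)) 
Q=W[m]
if len(Q)>10:
    f=lambda c:np.hypot(Q[:,0]-c[0],Q[:,1]-c[1])-42
    print(least_squares(f,[528,384],loss='soft_l1').x)
cv2.imwrite('pics/t2.png',cv2.resize(im[180:330,60:360,::-1],None,fx=2.6,fy=2.6,interpolation=cv2.INTER_CUBIC))
Rt=G(64,0);z=Rt.as_matrix()[:,2]
for t in (np.r_[455,150,128],np.r_[467,66,128]): print(*rel(t-3*z,Rt))
E
```

```text
[457.243 226.408  96.354] [-0.374  0.336  2.37   1.522  1.289 -1.122] 62.873504289365194
ring 93 [481.994 341.574  -4.122] [569.186 419.316   5.367]
[525.753 385.362]
[ 31.574 -11.361 -79.287] [-0.004  0.003  0.006]
[  78.899    8.008 -147.   ] [-0.004  0.003  0.006]
```

View pics/t2.png

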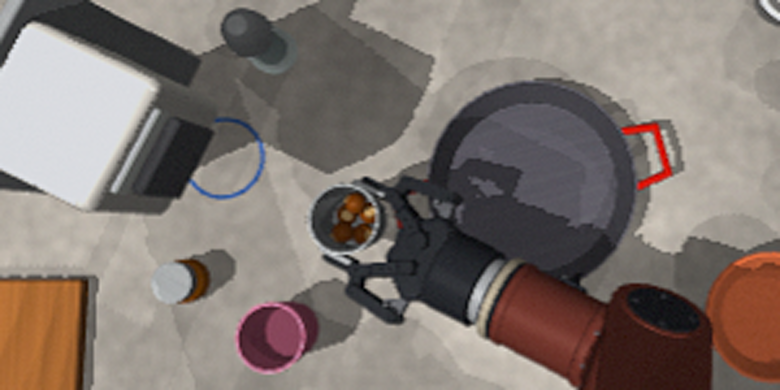

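Top crop: the cup with nuts inside is held at px (345,220), the blue ring is empty at (225,157), and the pan has not moved. Next: raise, then go over the pan.

Call:
jog_arm --pt "50 0 -20 -6 0 0 0" --pt "50 1 -31 -12 0 0 0" --pt "50 15 -22 -45 0 0 0" --pt "50 32 -11 -79 0 0 0" --pt "50 48 -5 -102 0 0 0" --pt "50 64 2 -125 0 0 0" --pt "50 79 8 -147 0 0 0" --pt "50 79 8 -147 0 0 0"

```text
time: 17.05
position: [467.3, 61.8, 129.0]
tcp_rot: [-0.587, 0.778, -0.176, 0.138]
contact_force: [-0.7, -0.2, -2.2]
gripper_width: 62.6
```

```bash
python3 - <<'E'
from path import *
np.set_printoptions(precision=2,suppress=True)
s,p,r=st(); print(p,s['qpos'],s['gripper_width'])
for rho in (60,75,90,100,110,120,130):
    Rt=G(64,rho);z=Rt.as_matrix()[:,2];ax=Rt.apply(CA)
    gp=np.r_[467,66,128-26*min(1,rho/90)]; sh,rv=rel(gp-3*z,Rt); q,c=ik(gp-3*z,Rt,g,s['qpos'])
    print(rho,'tip',np.degrees(np.arccos(ax[2])),sh,rv,'mouth',gp+30*ax,'cam',(gp+Rt.apply([0,-82,-124])),c<1e-6)
E
```

```text
[467.31  61.81 129.  ] [-0.75  0.32  2.24  1.17  1.5  -1.03] 62.63659891407799
60 tip 57.45322359158928 [-2.23 16.62  5.5 ] [-0.    0.    1.05] mouth [487.7   51.48 126.81] cam [483.53 -62.11 184.26] True
75 tip 71.63127926495636 [-2.26 20.79  6.68] [-0.    0.    1.32] mouth [489.45  48.49 115.79] cam [488.5  -70.6  160.91] True
90 tip 85.6426997604411 [-2.29 24.96  7.86] [-0.    0.    1.58] mouth [489.43  46.21 104.28] cam [488.45 -77.08 136.18] True
100 tip 94.84607406897565 [-2.29 24.96  7.86] [-0.    0.    1.75] mouth [488.44  45.17  99.47] cam [485.61 -80.06 122.49] True
110 tip 103.89001585358147 [-2.29 24.96  7.86] [-0.    0.    1.93] mouth [486.68  44.53  94.8 ] cam [480.62 -81.86 109.22] True
120 tip 112.70807595708243 [-2.29 24.96  7.86] [-0.   0.   2.1] mouth [484.22  44.34  90.42] cam [473.62 -82.42  96.77] True
130 tip 121.19653349468045 [-2.29 24.96  7.86] [-0.    0.    2.28] mouth [481.13  44.58  86.46] cam [464.84 -81.73  85.51] True
```

Call:
jog_arm --pt "50 0 2 1 0 0 0.16" --pt "50 -1 5 2 0 0 0.32" --pt "50 -1 8 3 0 0 0.48" --pt "50 -2 11 4 0 0 0.64" --pt "50 -2 15 5 0 0 0.8" --pt "50 -2 19 6 0 0 0.95" --pt "50 -2 23 7 0 0 1.1" --pt "50 -2 27 8 0 0 1.2" --pt "50 -2 29 9 0 0 1.3" --pt "50 -2 29 9 0 0 1.4"

```text
time: 18.3
position: [465.6, 64.9, 98.3]
tcp_rot: [0.537, -0.481, 0.637, 0.275]
contact_force: [0.5, 0.7, -1.6]
gripper_width: 62.7
```

```bash
python3 - <<'E'
from path import *
np.set_printoptions(precision=2,suppress=True)
s,p,r=st(); print(p,s['qpos'],s['gripper_width'],s['contact_force'])
for rho in (80,110,130,140): print(rho,*rel(p,G(64,rho)))
E
```

```text
[465.6   64.89  98.33] [-0.75  0.41  2.22  1.18  1.47  0.31] 62.70404445083176 [ 0.5   0.73 -1.56]
80 [0. 0. 0.] [ 0.  0. -0.]
110 [0. 0. 0.] [0.   0.   0.52]
130 [0. 0. 0.] [0.   0.   0.87]
140 [0. 0. 0.] [0.   0.   1.05]
```

Call:
jog_arm --pt "50 0 0 0 0 0 0.1" --pt "50 0 0 0 0 0 0.2" --pt "50 0 0 0 0 0 0.3" --pt "50 0 0 0 0 0 0.4" --pt "50 0 0 0 0 0 0.5" --pt "50 0 0 0 0 0 0.6" --pt "50 0 0 0 0 0 0.72" --pt "50 0 0 0 0 0 0.85" --pt "50 0 0 0 0 0 0.95" --pt "50 0 0 0 0 0 0.95"

```text
time: 19.55
position: [465.3, 66.2, 98.3]
tcp_rot: [0.351, -0.137, 0.786, 0.49]
contact_force: [-0.0, 0.2, -2.1]
gripper_width: 62.9
```

Call:
jog_arm --pt "50 0 0 0 0 0 0" --pt "50 0 0 0 0 0 0" --pt "50 0 0 0 0 0 0" --pt "50 0 0 0 0 0 0"

```text
time: 20.05
position: [465.4, 66.1, 98.3]
tcp_rot: [0.352, -0.137, 0.786, 0.49]
contact_force: [0.2, 0.3, -1.6]
gripper_width: 62.8
```

```bash
python3 - <<'E'
from path import *
np.set_printoptions(precision=2,suppress=True)
s,p,r=st(); print(p,s['qpos'],s['gripper_width'],s['contact_force'])
t,_=manip.grab_frame('top'); a=manip.spot_point('top','nut1'); 
S,_=manip.grab_frame('scene'); b=manip.spot_point('scene','nut1')
print([(np.round(x['xyz']),round(x['p'],2)) for x in a]);print([(np.round(x['xyz']),round(x['p'],2)) for x in b])
A=cv2.resize(t[190:310,190:340],(500,400),interpolation=cv2.INTER_CUBIC);B=cv2.resize(S[160:260,220:345],(500,400),interpolation=cv2.INTER_CUBIC)
save(cv2.resize(np.hstack([A,B]),(800,320)),'p1.png')
E
```

```text
[465.38  66.11  98.28] [-0.75  0.41  2.22  1.18  1.47  1.26] 62.75016283746508 [ 0.19  0.3  -1.6 ]
[(array([541., -13.,  16.]), 0.54), (array([566.,  24.,  17.]), 0.52), (array([548.,  51.,  16.]), 0.44), (array([520.,  -7.,  12.]), 0.41)]
[(array([640., 334.,   0.]), 0.67), (array([517.,  -7.,  16.]), 0.47), (array([545., -11.,  17.]), 0.45), (array([462., -24.,  14.]), 0.4), (array([572.,  27.,  13.]), 0.39), (array([548.,  58.,  12.]), 0.38), (array([494.,  51.,   3.]), 0.38)]
```

View pics/p1.png

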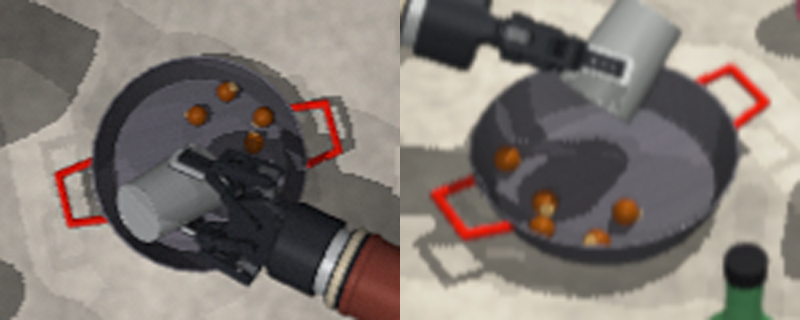

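All five nuts lie in the pan (right half: px (508,160), (543,205), (541,225), (597,238), (626,212)). Next: roll back, raise and return.

```bash
python3 - <<'E'
from path import *
np.set_printoptions(precision=2,suppress=True)
for rho in (90,45,0):
    Rt=G(64,rho);z=Rt.as_matrix()[:,2]; print(rho,*rel(np.r_[467,66,135]-3*z,Rt))
E
```

```text
90 [-26.39  23.78 -12.42] [ 0.    0.   -0.77]
45 [-26.39  23.78 -12.42] [ 0.    0.   -1.56]
0 [-26.39  23.78 -12.42] [ 0.    0.01 -2.35]
```

Call:
jog_arm --pt "50 -4 4 -2 0 0 -0.18" --pt "50 -8 8 -4 0 0 -0.36" --pt "50 -12 12 -6 0 0 -0.54" --pt "50 -18 16 -9 0 0 -0.72" --pt "50 -22 20 -11 0 0 -0.9" --pt "50 -26 24 -12 0 0 -1.08" --pt "50 -26 24 -12 0 0 -1.26" --pt "50 -26 24 -12 0 0 -1.44" --pt "50 -26 24 -12 0 0 -1.62" --pt "50 -26 24 -12 0 0 -1.8"

```text
time: 21.5
position: [465.4, 63.9, 135.6]
tcp_rot: [-0.602, 0.702, -0.379, -0.027]
contact_force: [-0.0, 0.0, -1.7]
gripper_width: 62.8
```

```bash
python3 - <<'E'
from path import *
np.set_printoptions(precision=3,suppress=True)
for t in ((467,66,135),(456,200,130),(450,215,100)):
    Rt=G(64,0);z=Rt.as_matrix()[:,2]; print(*rel(np.r_[t]-3*z,Rt))
E
```

```text
[ 0.356 -0.37  -0.394] [-0.002  0.005 -0.539]
[-71.888  11.696 112.465] [-0.002  0.005 -0.539]
[-68.793  40.027 131.141] [-0.002  0.005 -0.539]
```

Call:
jog_arm --pt "50 0 0 0 0 0 -0.18" --pt "50 0 0 0 0 0 -0.36" --pt "50 0 0 0 0 0 -0.54" --pt "50 -18 3 28 0 0 -0.54" --pt "50 -36 6 56 0 0 -0.54" --pt "50 -54 9 84 0 0 -0.54" --pt "50 -72 12 112 0 0 -0.54" --pt "50 -72 12 112 0 0 -0.54" --pt "50 -72 12 112 0 0 -0.54"

```text
time: 22.62
position: [454.5, 196.9, 130.9]
tcp_rot: [-0.588, 0.778, -0.178, 0.134]
contact_force: [-0.2, -0.5, -2.0]
gripper_width: 62.7
```

```bash
cat > ring.py <<'E'
from path import *
def ringfit(c):
    k=K(c); im,d=manip.grab_frame(c); hsv=cv2.cvtColor(im,cv2.COLOR_RGB2HSV)
    b=(hsv[...,0]>100)&(hsv[...,0]<125)&(hsv[...,1]>90)
    v,u=np.nonzero(b); n=cv2.undistortPoints(np.c_[u,v].astype(float).reshape(-1,1,2),k[0],k[1]).reshape(-1,2)
    ray=np.c_[n[:,0],-n[:,1],-np.ones(len(n))]@k[2][:3,:3].T; o=k[2][:3,3]; P=o+ray*(-o[2]/ray[:,2])[:,None]
    Q=P[(np.hypot(P[:,0]-528,P[:,1]-384)<60)]
    f=lambda c:np.hypot(Q[:,0]-c[0],Q[:,1]-c[1])-42
    r=least_squares(f,[528,384],loss='soft_l1'); f3=lambda c:np.hypot(Q[:,0]-c[0],Q[:,1]-c[1])-c[2]
    return im,len(Q),r.x,least_squares(f3,[528,384,42],loss='soft_l1').x,np.degrees(np.ptp(np.unwrap(np.sort(np.arctan2(Q[:,1]-384,Q[:,0]-528)))))
E
python3 - <<'E'
from ring import *
np.set_printoptions(precision=3,suppress=True)
s,p,r=st(); print(p,s['gripper_width'])
im,*o=ringfit('wrist'); print('wrist',o); save(im,'w7.png')
for c in('top','scene'): print(c,ringfit(c)[1:])
x=o[1]; Rt=G(64,0);z=Rt.as_matrix()[:,2];h=np.array([np.cos(np.radians(64)),np.sin(np.radians(64)),0])
for t in (np.r_[x,80]-170*h,np.r_[x,72]-60*h,np.r_[x,70],np.r_[x,56]): print(*rel(t-3*z,Rt))
E
```

```text
[454.46  196.934 130.873] 62.68920791903034Traceback (most recent call last):
  File "<stdin>", line 4, in <module>
  File "ring.py", line 10, in ringfit
    return im,len(Q),r.x,least_squares(f3,[528,384,42],loss='soft_l1').x,np.degrees(np.ptp(np.unwrap(np.sort(np.arctan2(Q[:,1]-384,Q[:,0]-528)))))
                                                                                    ~~~~~~^^^^^^^^^^^^^^^^^^^^^^^^^^^^^^^^^^^^^^^^^^^^^^^^^^^^^^^
    return _methods._ptp(a, axis=axis, out=out, **kwargs)
           ~~~~~~~~~~~~~^^^^^^^^^^^^^^^^^^^^^^^^^^^^^^^^^
    umr_maximum(a, axis, None, out, keepdims),
    ~~~~~~~~~~~^^^^^^^^^^^^^^^^^^^^^^^^^^^^^^
ValueError: zero-size array to reduction operation maximum which has no identity
```

```bash
cat > ring.py <<'E'
from path import *
def fitring(im,k,name):
    hsv=cv2.cvtColor(im,cv2.COLOR_RGB2HSV); b=(hsv[...,0]>100)&(hsv[...,0]<125)&(hsv[...,1]>80)
    v,u=np.nonzero(b); n=cv2.undistortPoints(np.c_[u,v].astype(float).reshape(-1,1,2),k[0],k[1]).reshape(-1,2)
    ray=np.c_[n[:,0],-n[:,1],-np.ones(len(n))]@k[2][:3,:3].T; o=k[2][:3,3]; P=o+ray*(-o[2]/ray[:,2])[:,None]
    Q=P[(np.hypot(P[:,0]-528,P[:,1]-384)<60)]
    if len(Q)<10: print(name,'none'); return
    f=lambda c:np.hypot(Q[:,0]-c[0],Q[:,1]-c[1])-42
    f3=lambda c:np.hypot(Q[:,0]-c[0],Q[:,1]-c[1])-c[2]
    print(name,len(Q),least_squares(f,[528,384],loss='soft_l1').x,least_squares(f3,[528,384,42],loss='soft_l1').x,Q.min(0)[:2],Q.max(0)[:2])
E
python3 - <<'E'
from ring import *
for c in('top','scene'): k=K(c); fitring(manip.grab_frame(c)[0],k,c)
s,p,r=st(); k=K('wrist'); T=np.eye(4);T[:3,:3]=r.as_matrix();T[:3,3]=p; X=np.linalg.inv(T)@k[2]; print(X)
for f,pp,q in (('w4',[406.403,288.466,267.836],[.122,.288,.881,.356]),('w5',[447.395,210.766,216.331],[-0.587,0.778,-0.18,0.134]),('w6',[506.387,329.273,75.33],[-0.588,0.778,-0.176,0.135])):
    T=np.eye(4);T[:3,:3]=R.from_quat([*q[1:],q[0]]).as_matrix();T[:3,3]=pp
    fitring(cv2.imread(f'pics/{f}.png')[:,:,::-1].copy(),(k[0],k[1],T@X),f)
E
```

```text
top 96 [525.74 385.54] [525.69 385.43  41.88] [482.09 341.91] [568.89 421.73]
scene 27 [528.21 383.62] [528.1  383.21  41.62] [490.23 340.31] [550.58 365.97]
[[   1.      0.      0.      0.79]
 [   0.     -0.95   -0.31  -81.92]
 [  -0.      0.31   -0.95 -120.45]
 [   0.      0.      0.      1.  ]]
w4 324 [525.75 384.64] [525.57 384.49  41.77] [482.09 341.22] [566.   427.66]
w5 293 [528.45 385.9 ] [528.47 385.93  42.03] [484.88 341.87] [572.3  427.52]
w6 1136 [528.24 385.97] [528.34 386.12  42.17] [484.47 341.84] [571.87 426.33]
```

Ring from five views: (527.5,385.2) ±1.5. Relative to the original grasp, the cup goes back by about (-4,+3).

```bash
python3 - <<'E'
from path import *
np.set_printoptions(precision=2,suppress=True)
Rt=G(64,0);h=np.array([np.cos(np.radians(64)),np.sin(np.radians(64)),0]);t=np.array([526.8,383.3,0])
for b,zz in ((150,90),(70,80),(0,76),(0,62),(0,56.5)): print(b,zz,*rel(t-b*h+[0,0,zz],Rt))
E
```

```text
150 90 [-17.4   25.78  59.01] [-0.  0.  0.]
70 80 [-17.18  13.56 138.7 ] [-0.  0.  0.]
0 76 [-17.    -1.71 207.13] [-0.  0.  0.]
0 62 [-17.    11.76 210.96] [-0.  0.  0.]
0 56.5 [-17.    17.05 212.46] [-0.  0.  0.]
```

Call:
jog_arm --pt "50 -9 13 30 0 0 0" --pt "50 -17 26 59 0 0 0" --pt "50 -17 22 90 0 0 0" --pt "50 -17 14 120 0 0 0" --pt "50 -17 8 155 0 0 0" --pt "50 -17 1 185 0 0 0" --pt "50 -17 -2 207 0 0 0" --pt "50 -17 -2 207 0 0 0" --pt "50 -17 6 209 0 0 0" --pt "50 -17 12 211 0 0 0"

```text
time: 24.02
position: [526.7, 382.2, 60.8]
tcp_rot: [-0.587, 0.778, -0.179, 0.135]
contact_force: [-0.1, -0.7, -2.3]
gripper_width: 63.0
```

```bash
python3 - <<'E'
from path import *
np.set_printoptions(precision=2,suppress=True)
s,p,r=st(); print(p,s['contact_force'],r.as_matrix()[:,2])
print(*rel((526.8,383.3,56.3),G(64,0)))
E
```

```text
[526.72 382.2   60.85] [-0.09 -0.73 -2.27] [ 0.42  0.86 -0.27]
[-0.41  4.09  2.24] [-0.  0. -0.]
```

Call:
jog_arm --pt "50 0 2 2 0 0 0" --pt "50 0 4 2 0 0 0" --pt "50 0 5 2 0 0 0" --pt "50 0 5 2 0 0 0"

```text
time: 24.52
position: [527.2, 382.8, 56.3]
tcp_rot: [-0.588, 0.777, -0.179, 0.135]
contact_force: [-3.4, -2.4, 3.9]
gripper_width: 62.6
```

Call:
jog_arm --pt "70 0 0 0 0 0 0" --pt "85 0 0 0 0 0 0" --pt "85 0 0 0 0 0 0" --pt "85 0 0 0 0 0 0" --pt "85 0 0 -20 0 0 0" --pt "85 0 0 -50 0 0 0" --pt "85 0 0 -90 0 0 0" --pt "85 0 0 -130 0 0 0" --pt "85 0 -20 -160 0 0 0" --pt "85 0 -40 -170 0 0 0"

```text
time: 25.78
position: [460.4, 244.2, 141.6]
tcp_rot: [-0.588, 0.777, -0.18, 0.136]
contact_force: [0.8, 0.0, 0.7]
gripper_width: 84.6
```

```bash
python3 - <<'E'
from ring import *
s,p,r=st(); print(p,s['contact_force'],s['gripper_width'])
k=K('wrist'); im,d=manip.grab_frame('wrist'); fitring(im,k,'ring w')
W=cloud('wrist',np.ones((420,560),bool),np.where(d>0,d,1),k).reshape(420,560,3)
m=(np.hypot(W[...,0]-528,W[...,1]-385)<45)&(W[...,2]>15)&(W[...,2]<80); Q=W[m]
f=lambda c:np.hypot(Q[:,0]-c[0],Q[:,1]-c[1])-(29+5*Q[:,2]/85)
o=least_squares(f,[528,385],loss='soft_l1');print('cup wall fit',len(Q),o.x,np.abs(f(o.x)).mean())
m=(np.hypot(W[...,0]-528,W[...,1]-385)<45)&(W[...,2]>80)&(W[...,2]<92); Q=W[m]
print('rim',len(Q),cv2.minEnclosingCircle(Q[:,:2].astype(np.float32)),np.percentile(Q[:,2],95))
T,_=manip.grab_frame('top')
for n in('pan','dishes','spoon','grinder','jar','oil','ramekin','mortar','nut1'): print(n,[(np.round(x['xyz']),round(x['p'],2)) for x in manip.spot_point('top',n)])
save(np.hstack([cv2.resize(im,(400,300)),cv2.resize(T,(400,300),interpolation=cv2.INTER_AREA)]),'fin.png')
E
```

```text
[460.44 244.15 141.63] [0.8  0.03 0.69] 84.62824830156131
ring w 427 [528.38 386.34] [528.43 386.46  42.13] [484.99 342.19] [571.86 424.91]
cup wall fit 3998 [529.21 386.55] 1.441138976618307
rim 923 ((529.4164428710938, 386.74237060546875), 34.650203704833984) 86.34653400619442
pan [(array([495.,  53.,   1.]), 0.79)]
dishes [(array([ 528., -350.,   -4.]), 0.77), (array([ 361., -195.,    0.]), 0.71)]
spoon [(array([ 533., -348.,   50.]), 0.93), (array([567.,  25.,  18.]), 0.68), (array([ 530., -348.,   -2.]), 0.59)]
grinder [(array([646., 332.,  -0.]), 0.95), (array([529., 385.,  86.]), 0.44)]
jar [(array([399., 418.,   1.]), 0.57)]
oil [(array([786.,  59.,  -5.]), 0.93)]
ramekin [(array([ 668., -338.,   -1.]), 0.71)]
mortar [(array([ 699., -225.,   -4.]), 0.85), (array([ 668., -337.,   -1.]), 0.55)]
nut1 [(array([541., -12.,  16.]), 0.6), (array([459., -18.,  15.]), 0.51), (array([547.,  52.,  14.]), 0.47), (array([568.,  25.,  16.]), 0.47), (array([518.,  -6.,  13.]), 0.38)]
```

View pics/fin.png

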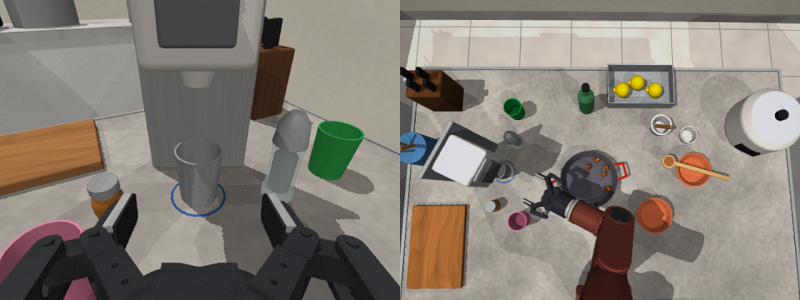

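The cup stands upright within about 1 mm of the ring centre, the five nuts are in the pan, the spoon lies on the right-hand dish and nothing else has moved. Handing in.

```bash
python3 -c "
from bench import manip
print(manip.hand_in())"
```

```text
the job is handed in; nothing more can be done
None
```

The job is done and handed in, in the order asked, at about 26 s on the robot's clock; the hand-in gave no verdict.

- **Spoon:** I took it off the pan and laid it flat across the middle of the right-hand dish stack. The last check found it at (533,-348), with the dish centre at about (530,-347).
- **Hazelnuts:** I gripped the cup low from the front and poured with its lip roughly 50 mm above the pan floor. All five nuts were found lying in the pan.
- **Cup:** it stands upright and empty under the spout, released and clear of the gripper. It is about 1 mm from the ring centre as the wrist camera measures both, with its rim at about 86 mm.
- **Everything else:** the pan, dishes, grinder, jar, oil, ramekin and mortar were found within about 4 mm of where they started. No force reading showed a bump on the dispenser or anything else.

**Disagreements and problems:**
- The ring centre came out up to about 3 mm apart from one camera view to another.
- My first try at tilting the gripper for the cup ran into the last joint's range limit, so I changed to another grasp direction before touching anything.
- One ring check failed because the held cup hid the ring; I used earlier pictures instead.

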